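# Line up four parts by height for gauging

## Robot

A 6-joint arm with a two-finger parallel gripper is mounted at the origin on a cart in front of the work surface, level with it; the furniture and walls round the work are solid. World frame = base frame: x ahead of the robot, y to its left, z up, the work surface at z = 0. Lengths are in m, angles in rad, forces in N, time in s.
With the tool pointing down it reaches from about 0.3 to 0.875 m from the base axis. Payload 6.4 kg.
Tool frame: the origin (TCP) lies on the centre line of the jaws, within the pads' length; the fingertips stand 25 mm ahead of it and the grasp point (between the pads) lies 6 mm ahead of it (ctrl.tip_reach is the distance from the TCP to the fingertips, in m); z points along the fingers, y is the line along which they close (so a half turn about z gives the same grasp; the last joint's range is limited). The gripper opens to 85 mm and grips with 20 to 120 N. Pads are 22 mm wide; open, the fingers measure 114 mm over their backs; the gripper's body (76 mm by 85 mm) begins 54 mm behind the grasp point. The pads swing forward as they close: fully open they stand 13 mm farther back than shut.
Start: joints at [-1.317, 0.181, 1.607, -0, 1.354, -0.206], TCP at [0.255, -0.515, 0.225] pointing down, gripper open.
Joint ranges: [-2.99, 2.99], [-0.89, 2.07], [0.3, 2.58], [-1.14, 4.28], [0, 2.63], [-3.12, 3.12]. Speed limits (rad/s): [2.57, 2.57, 3.01, 3.14, 3.14, 3.14].

## Interface

Orientations are given as a unit quaternion [w, x, y, z].
In Python, from bench import ctrl gives the robot as it stands.
- The arm moves only by the tool servo_tool, never from a script. Its argument "motion" is a list that holds one entry, the list of rows, each a list of 5 numbers: the shift along the tool's x, y, z in cm, then the turn about the tool's z in degrees, then the closure, from -1 (fully open) to 1 (shut). In form: [[[dx, dy, dz, twist, claw], ...]]. A call has 1 to 5 rows; each row is the pose to reach, as a shift and turn from the pose commanded when the call began, along the tool's axes at that moment; what a row does not reach only later rows make up. A row lasts 1/10 s, in which the tool goes at most 50 mm and 8.59 degrees, less where a joint would pass 70% of its speed; a pose out of reach is approached as far as the arm can. A call with a gripper value outside its range is refused whole. The fingers move at their own pace and stop on an object; the grip force is fixed at half the most. Time passes only in rows, so rows that repeat a pose let the fingers close. It gives the time, the measured TCP pose, the force, the opening and the grip force at its end, in the units of the state.
- ctrl.get_obs(): the state, without advancing time (a new reading comes with each control period).
- ctrl.camera(name): name is "scene" or "side" or "wrist"; returns a dict with "pixels" (480x640x3 uint8, red, green, blue), "depth" (480x640 float32, m along the optical axis (not along the pixel's ray), 0 where there is no reading), "fx", "fy", "cx", "cy" (pixels), "R" (3x3) and "t" (3): a world point X has camera coordinates R X + t; the wrist camera has in their place "hand_eye" (4x4, takes a point from camera to tool coordinates, whose origin is the TCP and whose axes are the flange's). Camera axes: x right, y down, z forward; pixel columns grow to the right and rows downward; lengths in m; the calibration is good to about 2 mm. The wrist camera is an equidistant fisheye: a pixel r from the principal point sees the ray r / f radians off the axis. A picture is of the moment at which its call begins: read the wrist's pose just before it.
- ctrl.hand_in(): hands the job in; it is judged then, once.
The state is a dict: "time_s": time; "q": joint angles; "dq": joint speeds; "joint_efforts": joint torques, N m; "eef_pos": TCP position; "eef_rot": TCP orientation; "wrist_force": force on the tool from outside, world axes, zero at the start; "torque": the same for the moment, N m; "opening": opening from 0.0 (shut) to 1.0 (fully open); "grasp_force": force on a finger pad.
Only numpy, scipy, OpenCV 4.12 (cv2) and the standard library are available. Lean on these libraries where they do the work, as an engineer would, in place of code of your own. Each camera call takes 0.05 s, during which the arm holds its last target. There are 200 camera calls.

## Task

Stand the shaft, the bolt, the V-block and the nut on the four rest pads of the steel checking bar in order of height, one part in the middle of each pad: the tallest on the end pad nearest the surface gauge, then each next lower one, the lowest at the far end, so that the scriber can be set down step by step. Each part stands upright, the same way up as it stood at first.

Things in the scene. Friction and masses are not known exactly. Their poses are not given: they have to be found in the camera images.
- pad_1: an bright steel round rest pad, 55 mm across and 5 mm thick, fixed on a dark steel bar (330 x 75 x 12 mm) lying on the bench; the first (towards the robot's left) in the row of four, 80 mm between neighbours. Origin: centre of its UNDERSIDE, 12 mm above the bench; the face on which a part stands is 5 mm higher, 17 mm above the bench. y runs along the row towards pad_1; z up.
- pad_2: an bright steel round rest pad, 55 mm across and 5 mm thick, fixed on a dark steel bar (330 x 75 x 12 mm) lying on the bench; the second in the row of four, 80 mm between neighbours. Origin: centre of its UNDERSIDE, 12 mm above the bench; the face on which a part stands is 5 mm higher, 17 mm above the bench. y runs along the row towards pad_1; z up.
- pad_3: an bright steel round rest pad, 55 mm across and 5 mm thick, fixed on a dark steel bar (330 x 75 x 12 mm) lying on the bench; the third in the row of four, 80 mm between neighbours. Origin: centre of its UNDERSIDE, 12 mm above the bench; the face on which a part stands is 5 mm higher, 17 mm above the bench. y runs along the row towards pad_1; z up.
- pad_4: an bright steel round rest pad, 55 mm across and 5 mm thick, fixed on a dark steel bar (330 x 75 x 12 mm) lying on the bench; the last (towards the robot's right) in the row of four, 80 mm between neighbours. Origin: centre of its UNDERSIDE, 12 mm above the bench; the face on which a part stands is 5 mm higher, 17 mm above the bench. y runs along the row towards pad_1; z up.
- surface_gauge: a scribing block: low steel base 55 x 70 x 22 mm with a thin upright post 195 mm tall and a needle; fixed on the bench about 105 mm behind (beyond, seen from the robot) one end of the bar: beside pad_1 or beside pad_4, it changes. Origin: on the bench under its base, about 2 mm from the post's axis. A green tin, 67 mm wide and 65 mm tall, stands behind the other end.
- stepped_shaft: a grey turned steel shaft in three steps, 110 mm tall, thick end down, 35 mm across at the foot, the foot 30 mm high, narrower above; for the fingers it narrows evenly from 35 mm at the top of the foot to 19 mm at its upper end. Starts standing upright like this on the bench, in front of the robot to the right, turned anyhow. Origin: centre of its underside; z up.
- hex_bolt: a dark steel bolt, 93 mm tall, standing on its hexagon head (30 mm across flats, 34 mm across corners, 17 mm high); the shank above is 19 mm thick, but the fingers meet it as narrowing evenly from the head to 19 mm at its upper end. Starts standing upright like this on the bench, in front of the robot to the right, turned anyhow. Origin: centre of its underside; z up.
- v_block: a grey steel block 45 mm (x) by 55 mm (y), 38 mm tall, with a V groove in its top; the groove runs along its x, so the two faces 55 mm apart (across y) are plain and full height. Starts standing upright like this on the bench, in front of the robot to the right, turned anyhow. Origin: centre of its underside; z up.
- hex_nut: a dark steel hexagon nut lying flat, 20 mm tall, 30 mm across flats (along its x), 34 mm across corners (along its y), with a hole through it. Starts standing upright like this on the bench, in front of the robot to the right, turned anyhow. Origin: centre of its underside; z up.
There are look-alikes about, which are no part of the job. What is shaped like the hex_bolt but turquoise is not meant.

How it is judged:
By the outcome, as a careful person would: the job done as asked, in the order asked, and still so for the second after the job is handed in, with the robot touching nothing.
It also fails if it takes over 118 s, if anything falls off the work surface, if the arm or the gripper's body presses on something with over 40 N, if the wrist force passes 120 N, or if a joint passes its speed limit or range.

## Working session

There is one attempt and no reset: what is moved stays moved. The work goes in short steps, Python scripts to look and compute and a tool call to move; the robot and the scene stay as the last step left them, time stands still between calls to the robot, and variables do not carry over. Pictures are saved under pics/ and viewed, at most 14 in all, crops included, and the job is handed in when it is done.

Besides the shell and the picture viewer there is one more tool, called after "Request:" as name(argument=value, ...) on one line, values as JSON. servo_tool: Moves the arm, as the interface text tells. Its arguments: {"type":"object","properties":{"motion":{"type":"array"}},"required":["motion"]}

```bash
mkdir -p pics; ls
python3 - <<'E'
from bench import ctrl
import cv2,pickle
o=ctrl.get_obs(); print(o)
d={n:ctrl.camera(n) for n in("scene","side","wrist")}
pickle.dump((o,d),open('shot0.pkl','wb'))
for n in d: cv2.imwrite(f'pics/{n}0.png',d[n]['pixels'][:,:,::-1]); print(n,{k:v for k,v in d[n].items() if k not in('pixels','depth')})
E
```

```text
pics
{'time_s': 0.0, 'q': array([-1.31733002e+00,  1.81554892e-01,  1.60798699e+00,  2.53010582e-05,
        1.35377597e+00, -2.06318464e-01]), 'dq': array([-0.00043059,  0.00141891,  0.00113773, -0.00288173, -0.00066496,
       -0.00083375]), 'joint_efforts': array([ 1.16133670e-03, -4.44878161e+01, -3.51331401e+01, -2.08940000e-04,
        9.22381558e-03, -2.83332355e-05]), 'eef_pos': array([ 0.25503322, -0.51473959,  0.22398652]), 'eef_rot': array([-8.62653244e-04,  9.73691184e-01,  2.27869994e-01, -7.98501905e-06]), 'wrist_force': array([ 0.10756334, -0.41886795,  0.73593534]), 'torque': array([-0.00548947,  0.00414986, -0.04660457]), 'grasp_force': 0.0, 'opening': 1.000505889032429}
scene {'fx': 620.6155505333708, 'fy': 620.6155505333708, 'cx': 316.00105887805535, 'cy': 243.8976141673862, 'R': array([[ 0.84274499, -0.53807851, -0.0158872 ],
       [-0.29661193, -0.43952386, -0.84784441],
       [ 0.44922405,  0.71922895, -0.53000704]]), 't': array([-0.53112659,  0.12681627,  1.14633644])}
side {'fx': 612.3968490868994, 'fy': 612.3968490868994, 'cx': 323.76643338612496, 'cy': 237.34634074018643, 'R': array([[-0.85981158, -0.51034582, -0.01646778],
       [-0.28876593,  0.51259441, -0.80861685],
       [ 0.42111552, -0.69050279, -0.5881051 ]]), 't': array([0.33314875, 0.29359184, 0.85840692])}
wrist {'fx': 371.64829954431775, 'fy': 371.64829954431775, 'cx': 319.54287279834824, 'cy': 237.63806702642583, 'hand_eye': array([[-3.79414381e-04, -9.46748630e-01, -3.21973428e-01,
         8.30808228e-02],
       [ 9.99999806e-01, -1.99997930e-04, -5.90317477e-04,
        -5.78380810e-04],
       [ 4.94488244e-04, -3.21973589e-01,  9.46748522e-01,
        -1.49078125e-01],
       [ 0.00000000e+00,  0.00000000e+00,  0.00000000e+00,
         1.00000000e+00]])}
```

View pics/scene0.png

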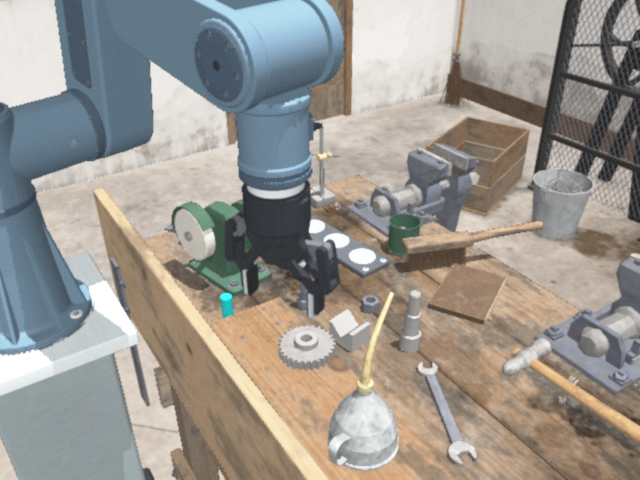

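View pics/side0.png

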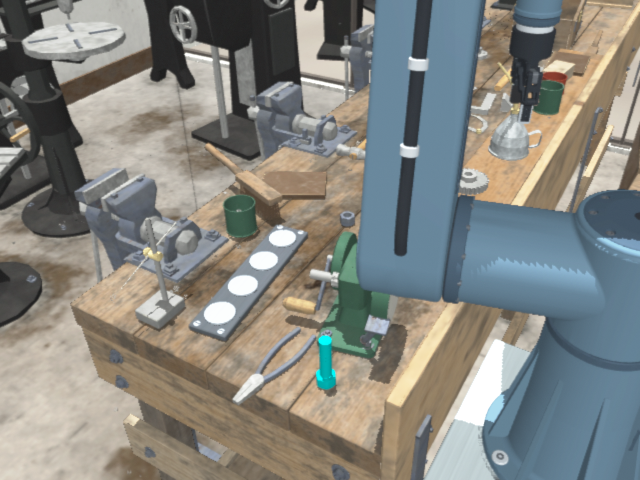

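The scene view shows the shaft at (411,320), V-block at (349,330) and nut at (371,303). The gauge is at (322,190), behind the far-left end of the bar, and the green tin is at (404,235). The turquoise bolt look-alike is at (227,304). The real bolt is hidden behind the gripper.

View pics/wrist0.png

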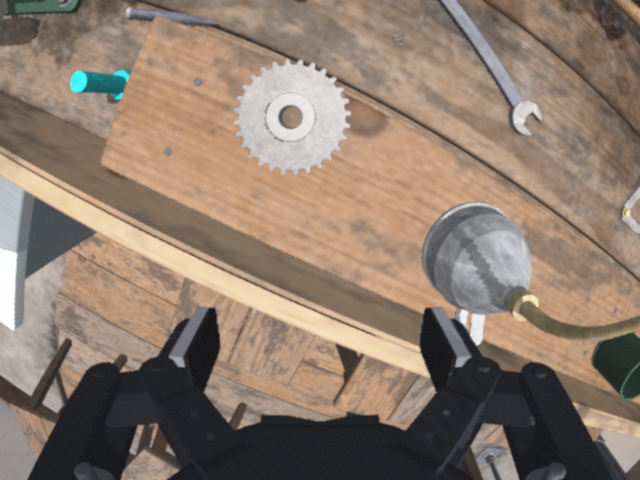

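```bash
cat > h.py <<'E'
import numpy as np,pickle,cv2
from scipy.spatial.transform import Rotation as Ro
def proj(c,u,v,z=None,depth=None):
    r=np.array([(u-c['cx'])/c['fx'],(v-c['cy'])/c['fy'],1.]);R=c['R'];t=c['t']
    o=-R.T@t;d=R.T@r
    if z is not None: return o+d*(z-o[2])/d[2]
    return o+d*c['depth'][int(v),int(u)]
def tool(o):
    T=np.eye(4);q=o['eef_rot'];T[:3,:3]=Ro.from_quat([q[1],q[2],q[3],q[0]]).as_matrix();T[:3,3]=o['eef_pos'];return T
def wray(o,c,u,v):
    T=tool(o)@c['hand_eye'];x=(u-c['cx'])/c['fx'];y=(v-c['cy'])/c['fy'];th=np.hypot(x,y)
    k=np.sinc(th/np.pi); r=np.array([x*k,y*k,np.cos(th)])
    return T[:3,3],T[:3,:3]@r, r[2]
def wproj(o,c,u,v,z=None):
    p,d,rz=wray(o,c,u,v)
    if z is not None:return p+d*(z-p[2])/d[2]
    return p+d*c['depth'][int(v),int(u)]/rz
E
python3 - <<'E'
from h import *
o,d=pickle.load(open('shot0.pkl','rb'))
c=d['side']
for p in [(220,313),(242,286),(264,261),(283,238)]: print('side pad',proj(c,*p,z=.017),proj(c,*p)[2])
print('gauge',proj(c,160,308,z=.022),'tin',proj(c,240,232,z=0.))
c=d['scene']
for p in [(316,227),(339,241),(362,256)]: print('scene pad',proj(c,*p,z=.017))
print('shaft',proj(c,411,345,z=.01),'nut',proj(c,371,303),'vb',proj(c,349,330))
E
```

```text
side pad [0.57614717 0.03564047 0.017     ] 0.017340565075275483
side pad [ 0.58628412 -0.04146061  0.017     ] 0.018404508012224596
side pad [ 0.59394804 -0.12220892  0.017     ] 0.01787094817922963
side pad [ 0.60394294 -0.20312445  0.017     ] 0.018298341149894037
gauge [0.67192962 0.08175062 0.022     ] tin [ 0.70895239 -0.19537625  0.        ]
scene pad [ 0.59239467 -0.05976211  0.017     ]
scene pad [ 0.6012423  -0.13609865  0.017     ]
scene pad [ 0.60725534 -0.20993193  0.017     ]
shaft [ 0.52078009 -0.46727115  0.01      ] nut [ 0.52671896 -0.3475991   0.01940186] vb [ 0.45113139 -0.38597135  0.01808946]
```

Request:
servo_tool(motion=[[[4.5,-1,-2.5,8,-1],[9,-2,-5,16,-1],[13.5,-3,-7.5,24,-1],[18,-4,-9,26.4,-1],[18,-4,-9,26.4,-1]]])

```text
time_s: 0.65
eef_pos: [0.4027, -0.397, 0.3178]
eef_rot: [0.001, 1.0, 0.002, 0.002]
wrist_force: [-1.2, 0.0, 0.2]
opening: 0.998
grasp_force: 0.0
```

Run:
```python
from bench import ctrl
import cv2,pickle
o=ctrl.get_obs(); d={n:ctrl.camera(n) for n in("wrist","scene","side")}
print(o['time_s'],o['eef_pos'],o['eef_rot'])
pickle.dump((o,d),open('shot1.pkl','wb'))
cv2.imwrite('pics/wrist1.png',d['wrist']['pixels'][:,:,::-1])
cv2.imwrite('pics/scene1.png',cv2.resize(d['scene']['pixels'][170:395,180:480,::-1],None,fx=2.6,fy=2.6,interpolation=2))
```

```text
0.65 [ 0.40273146 -0.39703953  0.31782149] [0.00133537 0.99999585 0.00163218 0.001962  ]
```

View pics/wrist1.png

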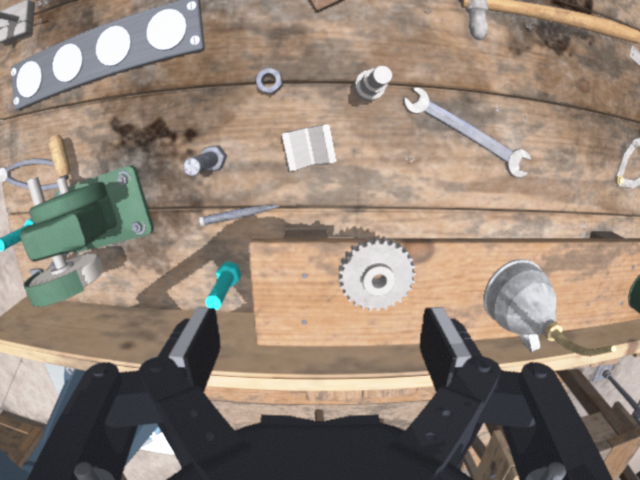

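View pics/scene1.png

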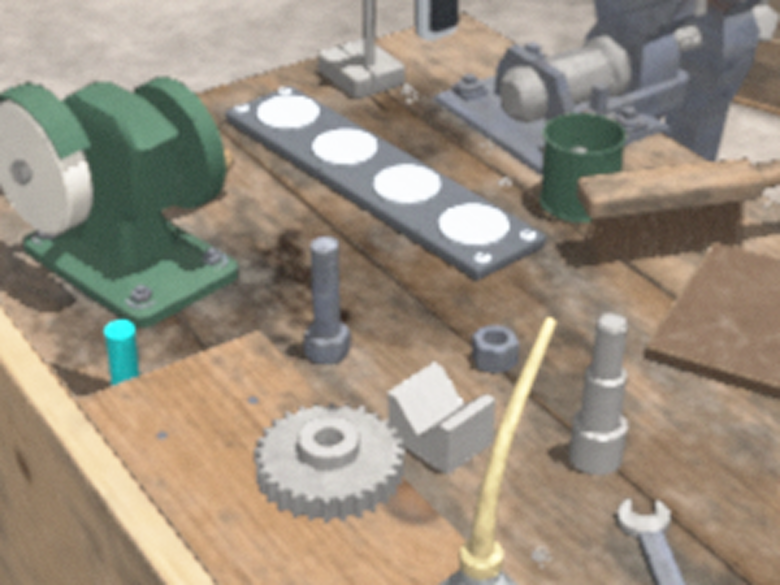

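Candidates for the bolt: dark bolt at wrist (205,160), turquoise bolts at (222,285) and (15,235). I choose the dark one. For the nut: hex nut at (269,81), not the gear at (377,275). The shaft is at (372,83) and the V-block at (310,147). The enlarged crop confirms all four.

Run:
```python
from h import *
o,d=pickle.load(open('shot1.pkl','rb'))
w=d['wrist'];s=d['scene']
for n,p,z in [('shaft',(380,74),.110),('bolt',(194,167),.093),('nut',(269,80),.02),('pad1',(29,79),.017),('pad2',(67,63),.017),('pad3',(113,46),.017),('pad4',(166,29),.017)]: print(n,wproj(o,w,*p,z=z)[:2])
f=lambda u,v:(180+(u+.5)/2.6-.5,170+(v+.5)/2.6-.5)
for n,p,z in [('shaft',(611,324),.110),('bolt',(324,245),.093),('nut',(496,336),.02),('pad1',(288,112),.017),('pad2',(345,146),.017),('pad3',(407,183),.017),('pad4',(474,223),.017)]: print('sc',n,proj(s,*f(*p),z=z)[:2])
# point clouds from both depth maps
def cloud(c,wr):
    v,u=np.mgrid[0:480,0:640].astype(float);dp=c['depth']
    x=(u-c['cx'])/c['fx'];y=(v-c['cy'])/c['fy']
    if wr:
        th=np.hypot(x,y)+1e-9;k=np.sin(th)/th;P=np.dstack([x*k/np.cos(th),y*k/np.cos(th),np.ones_like(x)])*dp[...,None]
        T=tool(o)@w['hand_eye'];P=P@T[:3,:3].T+T[:3,3]
    else:
        P=np.dstack([x,y,np.ones_like(x)])*dp[...,None];P=(P-c['t'])@c['R']
    return P[dp>0]
for nm,c,wr in (('wrist',w,1),('scene',s,0),('side',d['side'],0)):
    P=cloud(c,wr)
    for n,xy,z0,z1,r in [('shaft',(.52,-.467),.104,.116,.03),('bolt',(.45,-.26),.087,.099,.03),('nut',(.527,-.35),.015,.025,.03),('vb',(.45,-.386),.033,.043,.045)]:
        m=(np.hypot(P[:,0]-xy[0],P[:,1]-xy[1])<r*1.5)&(P[:,2]>z0)&(P[:,2]<z1);Q=P[m]
        if len(Q)>5: print(nm,n,len(Q),'mean',Q.mean(0).round(4),'mid',((Q.min(0)+Q.max(0))/2).round(4)[:2], cv2.minAreaRect(Q[:,:2].astype(np.float32)*1000))
```

```text
shaft [ 0.5282005  -0.45360698]
bolt [ 0.43701471 -0.26527158]
nut [ 0.53081629 -0.33703305]
pad1 [0.57984324 0.03235963]
pad2 [ 0.58862085 -0.04605997]
pad3 [ 0.59805199 -0.12582887]
pad4 [ 0.60847864 -0.20448731]
sc shaft [ 0.52498586 -0.46128975]
sc bolt [ 0.43707685 -0.26669787]
sc nut [ 0.53273033 -0.33791593]
sc pad1 [0.5785826 0.026943 ]
sc pad2 [ 0.58850121 -0.05108246]
sc pad3 [ 0.59848455 -0.12975959]
sc pad4 [ 0.60843648 -0.20831527]
wrist shaft 300 mean [ 0.5276 -0.4553  0.1093] mid [ 0.5281 -0.4561] ((527.4432983398438, -455.7058410644531), (18.31999969482422, 18.23082160949707), 69.52086639404297)
wrist bolt 262 mean [ 0.438  -0.2632  0.0928] mid [ 0.4378 -0.2628] ((437.7060241699219, -262.6551513671875), (18.69208335876465, 17.741661071777344), 4.975539684295654)
wrist nut 370 mean [ 0.5309 -0.3363  0.0197] mid [ 0.5311 -0.3356] ((530.9336547851562, -336.0509338378906), (32.82483673095703, 29.414501190185547), 11.196846008300781)
wrist vb 836 mean [ 0.4504 -0.3851  0.0371] mid [ 0.4503 -0.3842] ((450.1178894042969, -384.6780090332031), (45.33420944213867, 55.0286865234
[... 169 characters left out ...]
6186523), 27.153676986694336)
scene bolt 72 mean [ 0.4384 -0.2662  0.0913] mid [ 0.4386 -0.265 ] ((438.9581604003906, -265.2221984863281), (18.0858211517334, 18.843381881713867), 68.87889099121094)
scene nut 135 mean [ 0.5317 -0.3391  0.0181] mid [ 0.5313 -0.3388] ((533.24853515625, -338.37139892578125), (33.932762145996094, 30.397920608520508), 64.63771057128906)
scene vb 258 mean [ 0.4512 -0.386   0.036 ] mid [ 0.4518 -0.3875] ((451.45928955078125, -386.9849853515625), (46.73427200317383, 57.83388900756836), 9.90519905090332)
side nut 99 mean [ 0.5285 -0.3346  0.019 ] mid [ 0.5292 -0.3366] ((529.3191528320312, -335.5609130859375), (28.81685447692871, 31.891265869140625), 48.73861312866211)
```

Request:
servo_tool(motion=[[[4,2,2,0,-1],[8,4,4,0,-1],[12.5,5.9,7,0,-1],[12.5,5.9,11,0,-1],[12.5,5.9,14,0,-1]]])

```text
time_s: 1.3
eef_pos: [0.522, -0.4593, 0.1692]
eef_rot: [-0.002, 1.0, -0.001, -0.002]
wrist_force: [-0.4, 1.0, -0.2]
opening: 1.0
grasp_force: 0.0
```

```bash
cat >> h.py <<'E'
def cloud(o,c,wr):
    v,u=np.mgrid[0:480,0:640].astype(float);dp=c['depth']
    x=(u-c['cx'])/c['fx'];y=(v-c['cy'])/c['fy']
    if wr:
        th=np.hypot(x,y)+1e-9;k=np.sin(th)/th;P=np.dstack([x*k/np.cos(th),y*k/np.cos(th),np.ones_like(x)])*dp[...,None]
        T=tool(o)@c['hand_eye'];P=P@T[:3,:3].T+T[:3,3]
    else:
        P=np.dstack([x,y,np.ones_like(x)])*dp[...,None];P=(P-c['t'])@c['R']
    P[dp<=0]=np.nan
    return P
def top(P,xy,r,z0,z1):
    Q=P[(np.hypot(P[...,0]-xy[0],P[...,1]-xy[1])<r)&(P[...,2]>z0)&(P[...,2]<z1)]
    return (len(Q),)+cv2.minAreaRect(Q[:,:2].astype(np.float32)*1000) if len(Q)>5 else len(Q)
E
python3 - <<'E'
from h import *
from bench import ctrl
o,d=pickle.load(open('shot1.pkl','rb'))
for c in ('side','scene'):
    P=cloud(o,d[c],0).reshape(-1,3)
    for z0,z1 in((.015,.03),(.03,.08),(.08,.12),(.12,.16),(.16,.2)):
        m=(abs(P[:,0]-.68)<.09)&(abs(P[:,1]-.08)<.08)&(P[:,2]>z0)&(P[:,2]<z1);Q=P[m]
        if len(Q): print(c,z0,len(Q),Q.min(0).round(3),Q.max(0).round(3))
o=ctrl.get_obs();w=ctrl.camera('wrist');P=cloud(o,w,1)
print(o['eef_pos'],o['eef_rot'],top(P,(.527,-.456),.04,.104,.116))
E
```

```text
side 0.015 1013 [0.59  0.009 0.015] [0.71 0.11 0.03]
side 0.03 131 [0.675 0.055 0.031] [0.685 0.065 0.08 ]
side 0.08 177 [0.669 0.051 0.08 ] [0.703 0.134 0.12 ]
side 0.12 267 [0.669 0.001 0.12 ] [0.706 0.071 0.16 ]
side 0.16 122 [0.675 0.054 0.16 ] [0.686 0.066 0.197]
scene 0.015 370 [0.59  0.007 0.015] [0.713 0.109 0.03 ]
scene 0.03 92 [0.678 0.047 0.03 ] [0.692 0.067 0.08 ]
scene 0.08 85 [0.676 0.046 0.08 ] [0.71  0.063 0.119]
scene 0.12 120 [0.672 0.001 0.12 ] [0.707 0.063 0.16 ]
scene 0.16 37 [0.68  0.049 0.161] [0.689 0.061 0.181]
[ 0.52197814 -0.45929235  0.16920013] [-0.00206015  0.99999552 -0.00100608 -0.00192608] (787, (528.8590087890625, -455.8260192871094), (18.591230392456055, 18.882978439331055), 3.0724191665649414)
```

Request:
servo_tool(motion=[[[0.6,-0.3,3,0,-1],[0.6,-0.3,6.5,0,-1],[0.6,-0.3,9.3,0,-1],[0.6,-0.3,9.3,0,1],[0.6,-0.3,9.3,0,1]]])

```text
time_s: 1.85
eef_pos: [0.5285, -0.4566, 0.082]
eef_rot: [-0.0, 1.0, -0.001, -0.0]
wrist_force: [-0.3, 0.1, 0.5]
opening: 0.691
grasp_force: 0.0
```

Request:
servo_tool(motion=[[[0,0,0,0,1],[0,0,0,0,1],[0,0,0,0,1],[0,0,0,0,1],[0,0,0,0,1]]])

```text
time_s: 2.35
eef_pos: [0.5307, -0.4567, 0.0846]
eef_rot: [0.001, 1.0, -0.0, 0.001]
wrist_force: [-1.7, 0.5, 6.5]
opening: 0.216
grasp_force: 58.5
```

Run:
```python
from bench import ctrl
import cv2
o=ctrl.get_obs(); print(o['eef_pos'],o['eef_rot'],o['wrist_force'],o['opening'])
s=ctrl.camera('scene');cv2.imwrite('pics/g1.png',cv2.resize(s['pixels'][150:380,280:520,::-1],None,fx=2.5,fy=2.5,interpolation=2))
o=ctrl.get_obs(); print(o['eef_pos'],o['wrist_force'],o['grasp_force'])
```

```text
[ 0.53068452 -0.4566889   0.08459102] [ 1.41245423e-03  9.99998249e-01 -3.61440581e-04  1.17292247e-03] [-1.69761547  0.48674352  6.48950265] 0.2158629218740957
[ 0.53072252 -0.45665794  0.08458333] [0.16030456 0.67847348 7.25799489] 58.47922146964265
```

View pics/g1.png

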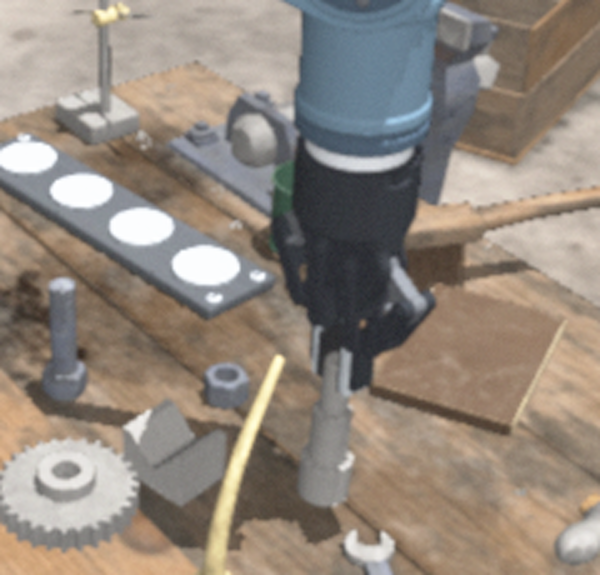

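The shaft at (330,430) is held upright between the fingers at its top step. I lift it gently.

Request:
servo_tool(motion=[[[0,0,-0.5,0,1],[0,0,-1.5,0,1],[0,0,-3.5,0,1],[0,0,-7,0,1],[0,0,-10,0,1]]])

```text
time_s: 2.9
eef_pos: [0.5294, -0.4553, 0.183]
eef_rot: [-0.0, 1.0, -0.0, -0.0]
wrist_force: [0.6, -0.6, -2.9]
opening: 0.215
grasp_force: 58.6
```

Request:
servo_tool(motion=[[[0,0,-4,0,1],[0,-4,-5,0,1],[0,-9,-5,0,1],[0,-13,-5,0,1],[0,-13,-5,0,1]]])

```text
time_s: 3.4
eef_pos: [0.5298, -0.32, 0.2321]
eef_rot: [-0.002, 1.0, 0.002, -0.0]
wrist_force: [0.0, 0.2, -3.2]
opening: 0.218
grasp_force: 58.9
```

Run:
```python
from bench import ctrl
from h import *
o=ctrl.get_obs(); w=ctrl.camera('wrist'); print(o['eef_pos'],o['eef_rot'],o['wrist_force'],o['opening'],o['grasp_force'])
pickle.dump((o,w),open('shot2.pkl','wb'))
s=ctrl.camera('scene')
cv2.imwrite('pics/g2.png',np.hstack([w['pixels'][:,:,::-1],cv2.resize(s['pixels'][:,220:460,::-1],None,fx=1,fy=1)])[:, :800])
```

```text
[ 0.52980968 -0.31996536  0.23209024] [-1.66942851e-03  9.99996965e-01  1.76014694e-03 -4.30968729e-04] [ 0.03448327  0.24769583 -3.15893367] 0.2175157731035448 58.85583564412055
```

View pics/g2.png

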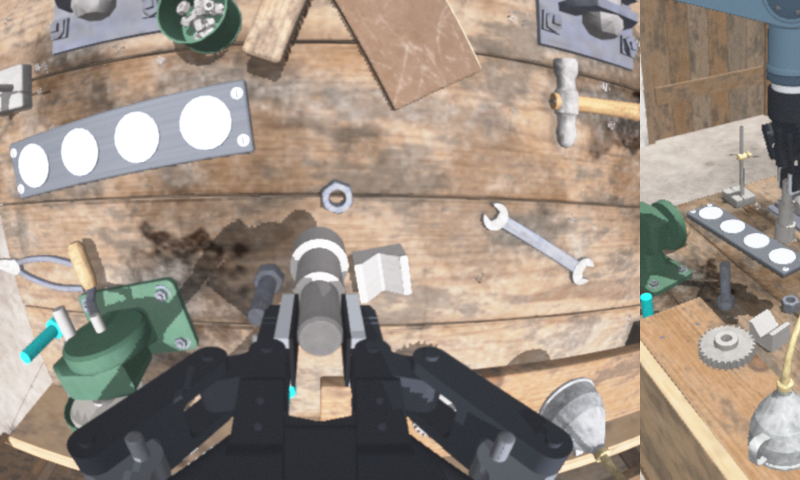

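The shaft is held upright at (322,290), and the four pads are at (33,165), (80,152), (137,137) and (206,122).

```bash
cat >> h.py <<'E'
def pads(o,w):
    P=cloud(o,w,1); px=w['pixels'].astype(int)
    m=((px.min(2)>225)&(abs(P[...,2]-.017)<.012)&(abs(P[...,0]-.59)<.06)&(P[...,1]<.08)).astype(np.uint8)
    n,l,st,_=cv2.connectedComponentsWithStats(m)
    for i in range(1,n):
        if st[i,4]>200:
            Q=P[l==i]; print('pad',st[i,4],Q.mean(0).round(4),((Q.min(0)+Q.max(0))/2).round(4)[:2],np.ptp(Q,axis=0).round(4)[:2])
E
python3 - <<'E'
from h import *
o,w=pickle.load(open('shot2.pkl','rb')); pads(o,w)
P=cloud(o,w,1)
m=(np.hypot(P[...,0]-.53,P[...,1]+.32)<.03)&(P[...,2]>.12)
for a in np.arange(.14,.26,.01):
    Q=P[m&(P[...,2]>=a)&(P[...,2]<a+.01)]
    if len(Q): print(a.round(3),len(Q),Q[:,0].max().round(4),Q[:,1].min().round(4),Q[:,1].max().round(4))
E
```

```text
pad 2167 [ 0.6094 -0.204   0.017 ] [ 0.6094 -0.2025] [0.0544 0.0559]
pad 1763 [ 0.5999 -0.1248  0.017 ] [ 0.5997 -0.1225] [0.0544 0.0586]
pad 1346 [ 0.5903 -0.0456  0.0171] [ 0.5898 -0.0429] [0.0542 0.0596]
pad 1004 [0.581  0.0336 0.0171] [0.5803 0.0375] [0.0549 0.0588]
0.14 35 0.5411 -0.3338 -0.3026
0.15 206 0.5418 -0.335 -0.3012
0.16 215 0.542 -0.3348 -0.3021
0.17 913 0.5426 -0.3356 -0.3014
0.18 241 0.5386 -0.3309 -0.3062
0.19 260 0.5388 -0.3313 -0.3059
0.2 314 0.5394 -0.3314 -0.3061
0.21 806 0.5395 -0.3314 -0.3062
0.22 303 0.5364 -0.3288 -0.3094
0.23 400 0.5375 -0.3286 -0.3099
0.24 984 0.5415 -0.342 -0.2969
0.25 2622 0.5417 -0.3422 -0.2965
```

Request:
servo_tool(motion=[[[0.7,-4.5,0,-8.5,1],[1.4,-9,0,-17,1],[2.1,-13.5,0,-25.5,1],[2.8,-18,0,-34,1],[3.5,-22.5,0,-42.5,1]]])

```text
time_s: 4.0
eef_pos: [0.5654, -0.1006, 0.2321]
eef_rot: [0.0, 0.931, 0.364, 0.0]
wrist_force: [1.8, -0.4, -4.5]
opening: 0.215
grasp_force: 59.0
```

Request:
servo_tool(motion=[[[0,0,0,-8.5,1],[0,0,0,-17,1],[0,0,0,-25.5,1],[0,0,0,-34,1],[0,0,0,-42.5,1]]])

```text
time_s: 4.5
eef_pos: [0.5654, -0.1022, 0.232]
eef_rot: [0.0, 0.736, 0.677, -0.0]
wrist_force: [-0.7, -0.4, -3.0]
opening: 0.215
grasp_force: 58.8
```

Request:
servo_tool(motion=[[[0,0,0,-5,1],[0,0,0,-5,1],[0,0,0,-5,1]]])

```text
time_s: 4.8
eef_pos: [0.5652, -0.1017, 0.2319]
eef_rot: [0.0, 0.709, 0.706, -0.0]
wrist_force: [-0.4, -0.9, -3.2]
opening: 0.214
grasp_force: 58.8
```

Run:
```python
from bench import ctrl
from h import *
o=ctrl.get_obs(); w=ctrl.camera('wrist'); s=ctrl.camera('side');print(o['q'])
x,y=.581,.0336
T=tool(o);print(o['eef_pos'],'local pad',T[:3,:3].T@(np.array([x,y,.1])-o['eef_pos']))
pads(o,w)
P=cloud(o,s,0).reshape(-1,3);P=P[(abs(P[:,0]-.45)<.1)&(abs(P[:,1]+.02)<.12)&(P[:,2]>.07)&(P[:,2]<.13)]
print('grinder',P.max(0),P.min(0))
P=cloud(o,s,0)
for a in np.arange(.13,.23,.02):
    Q=P[(np.hypot(P[...,0]-o['eef_pos'][0],P[...,1]-o['eef_pos'][1])<.03)&(P[...,2]>=a)&(P[...,2]<a+.02)]
    if len(Q): print(a.round(3),len(Q),Q.min(0).round(4),Q.max(0).round(4))
```

```text
[-3.84464893e-01  1.73276491e-01  1.60128093e+00 -2.00024654e-04
  1.36700275e+00 -3.79885603e-01]
[ 0.56523958 -0.10168752  0.23189566] local pad [0.13538324 0.01515182 0.13186876]
pad 2421 [0.5806 0.0347 0.017 ] [0.5808 0.0353] [0.0543 0.0542]
pad 2290 [ 0.5912 -0.0439  0.017 ] [ 0.5905 -0.0452] [0.0535 0.0543]
pad 2041 [ 0.6004 -0.1225  0.0169] [ 0.5999 -0.1246] [0.0548 0.0558]
pad 1189 [ 0.6142 -0.1976  0.0169] [ 0.6134 -0.2018] [0.047  0.0511]
grinder [0.43924098 0.07312331 0.12998934] [ 0.35002632 -0.13976435  0.07013144]
0.13 29 [ 0.5456 -0.1102  0.1453] [ 0.5748 -0.0876  0.15  ]
0.15 188 [ 0.5436 -0.1155  0.1502] [ 0.578  -0.0864  0.17  ]
0.17 209 [ 0.5437 -0.1211  0.17  ] [ 0.5813 -0.0866  0.1897]
0.19 154 [ 0.5495 -0.1144  0.1904] [ 0.5743 -0.0895  0.21  ]
0.21 159 [ 0.5496 -0.1149  0.2103] [ 0.5753 -0.0898  0.2299]
```

Request:
servo_tool(motion=[[[4.5,0.6,0,0,1],[9,1.2,0,0,1],[13.9,1.7,0,0,1],[13.9,1.7,2,0,1],[13.9,1.7,5,0,1]]])

```text
time_s: 5.4
eef_pos: [0.5841, 0.0399, 0.1838]
eef_rot: [0.002, 0.707, 0.707, 0.002]
wrist_force: [0.3, -0.0, -4.7]
opening: 0.214
grasp_force: 58.2
```

Request:
servo_tool(motion=[[[0,0,3,0,1],[0,0,5,0,1],[0,0,6.5,0,1],[0,0,7,0,1],[0,0,7,0,1]]])

```text
time_s: 5.9
eef_pos: [0.5821, 0.0381, 0.1116]
eef_rot: [-0.0, 0.708, 0.707, -0.0]
wrist_force: [0.3, -0.3, -2.9]
opening: 0.209
grasp_force: 58.6
```

```bash
cat > look.py <<'E'
import sys
from bench import ctrl
from h import *
n,u0,v0,k=sys.argv[1],*map(float,sys.argv[2:5])
o=ctrl.get_obs();c=ctrl.camera(n);print(o['eef_pos'],o['wrist_force'],o['opening'])
hh,ww=int(460/k),int(600/k);u0,v0=int(u0),int(v0)
cv2.imwrite(sys.argv[5],cv2.resize(c['pixels'][v0:v0+hh,u0:u0+ww,::-1],None,fx=k,fy=k,interpolation=2))
E
python3 look.py side 120 170 2.5 pics/p1.png
```

```text
[0.58208824 0.03811486 0.11159989] [ 0.26011169 -0.26003374 -2.85597147] 0.2090349232784479
```

View pics/p1.png

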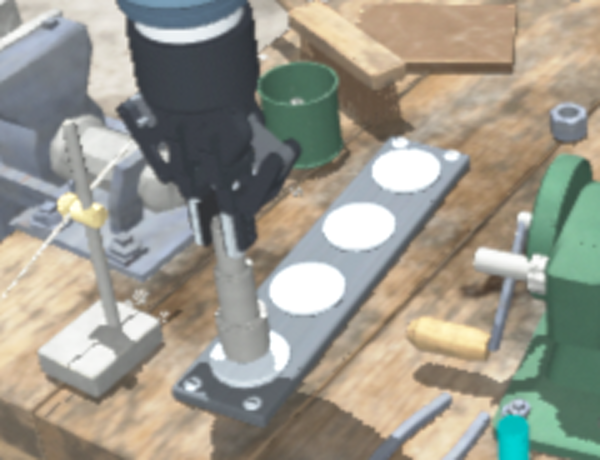

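The shaft hangs over pad_1, foot at (243,352) over the pad centre (250,357). I lower it the last bit.

Request:
servo_tool(motion=[[[0,0,0.3,0,1],[0,0,0.6,0,1],[0,0,0.6,0,1]]])

```text
time_s: 6.25
eef_pos: [0.5822, 0.0382, 0.106]
eef_rot: [0.0, 0.707, 0.707, 0.0]
wrist_force: [-0.2, 0.7, -4.8]
opening: 0.213
grasp_force: 58.6
```

Request:
servo_tool(motion=[[[0,0,0.2,0,1],[0,0,0.3,0,1],[0,0,0.3,0,1]]])

```text
time_s: 6.55
eef_pos: [0.582, 0.0383, 0.1027]
eef_rot: [-0.0, 0.707, 0.707, -0.0]
wrist_force: [-0.8, -0.4, -4.3]
opening: 0.21
grasp_force: 58.6
```

Request:
servo_tool(motion=[[[0,0,0.1,0,1],[0,0,0.2,0,1],[0,0,0.2,0,1]]])

```text
time_s: 6.85
eef_pos: [0.5829, 0.0383, 0.1023]
eef_rot: [0.001, 0.707, 0.707, 0.001]
wrist_force: [-2.4, 0.7, 4.5]
opening: 0.211
grasp_force: 60.3
```

Request:
servo_tool(motion=[[[0,0,0,0,0.4],[0,0,0,0,0.2],[0,0,0,0,0],[0,0,0,0,-0.2],[0,0,0,0,-0.3]]])

```text
time_s: 7.35
eef_pos: [0.5822, 0.0382, 0.1009]
eef_rot: [0.0, 0.707, 0.707, 0.0]
wrist_force: [-0.5, 0.2, -0.3]
opening: 0.652
grasp_force: 0.0
```

Request:
servo_tool(motion=[[[0,0,0,0,-0.3],[0,0,-1,0,-0.3],[0,0,-4,0,-0.3],[0,0,-8,0,-0.3],[0,0,-12,0,-0.3]]])

```text
time_s: 7.85
eef_pos: [0.5818, 0.0383, 0.2226]
eef_rot: [-0.0, 0.707, 0.707, -0.0]
wrist_force: [1.0, 0.9, 0.2]
opening: 0.652
grasp_force: 0.0
```

Run:
```python
from bench import ctrl
from h import *
o=ctrl.get_obs(); s=ctrl.camera('side');c=ctrl.camera('scene');w=ctrl.camera('wrist')
print(o['eef_pos'],o['opening'])
for n,k,wr in(('side',s,0),('scene',c,0),('wrist',w,1)):
    P=cloud(o,k,wr)
    for a,b in ((.019,.045),(.05,.075),(.09,.115),(.122,.13)):
        Q=P[(np.hypot(P[...,0]-.581,P[...,1]-.034)<.045)&(P[...,2]>=a)&(P[...,2]<b)]
        if len(Q): print(n,a,len(Q),((Q.min(0)+Q.max(0))/2)[:2].round(4),np.ptp(Q,axis=0).round(3))
```

```text
[0.58177271 0.03829579 0.22257224] 0.6522252402725337
side 0.019 238 [0.5771 0.0406] [0.042 0.032 0.026]
side 0.05 173 [0.5775 0.04  ] [0.023 0.022 0.025]
side 0.09 137 [0.5773 0.042 ] [0.018 0.018 0.025]
side 0.122 85 [0.5808 0.0405] [0.02  0.021 0.006]
scene 0.019 160 [0.5832 0.0303] [0.037 0.03  0.026]
scene 0.05 113 [0.5825 0.032 ] [0.026 0.027 0.025]
scene 0.09 85 [0.583  0.0338] [0.02  0.015 0.025]
scene 0.122 31 [0.5831 0.0359] [0.017 0.02  0.006]
wrist 0.019 449 [0.5748 0.0431] [0.034 0.026 0.026]
wrist 0.05 145 [0.5752 0.0476] [0.025 0.01  0.025]
wrist 0.09 168 [0.576  0.0464] [0.019 0.009 0.024]
wrist 0.122 5 [0.5776 0.042 ] [0.009 0.012 0.   ]
```

Run:
```python
from h import *
o,d=pickle.load(open('shot1.pkl','rb'))
for n in('side','scene'):
    c=d[n];P=cloud(o,c,0);px=c['pixels'].astype(int)
    m=((px.min(2)>215)&(abs(P[...,2]-.017)<.012)&(abs(P[...,0]-.59)<.06)&(P[...,1]<.08)).astype(np.uint8)
    k,l,st,ce=cv2.connectedComponentsWithStats(m)
    for i in range(1,k):
        if st[i,4]>60:
            u,v=ce[i];Q=P[l==i];print(n,st[i,4],ce[i].round(1),proj(c,u,v,z=.017).round(4),Q.mean(0).round(4),np.ptp(Q,axis=0).round(3)[:2])
```

```text
side 338 [281.8 237.5] [ 0.607  -0.2034  0.017 ] [ 0.6073 -0.2037  0.0168] [0.056 0.061]
side 386 [263.1 259.9] [ 0.5974 -0.1242  0.017 ] [ 0.5976 -0.1244  0.0168] [0.056 0.057]
side 446 [242.2 284.8] [ 0.5881 -0.0444  0.017 ] [ 0.5882 -0.0447  0.0169] [0.057 0.058]
side 528 [219.2 312.2] [0.5786 0.0347 0.017 ] [0.579  0.0342 0.0166] [0.057 0.057]
scene 239 [290.3 212.2] [0.5797 0.0295 0.017 ] [0.5809 0.0318 0.0156] [0.054 0.076]
scene 257 [312.2 225.8] [ 0.5883 -0.0507  0.017 ] [ 0.5897 -0.0485  0.0155] [0.053 0.06 ]
scene 285 [336.1 240.1] [ 0.5982 -0.1297  0.017 ] [ 0.5994 -0.128   0.0158] [0.051 0.055]
scene 328 [361.9 255.7] [ 0.6077 -0.2088  0.017 ] [ 0.609  -0.2072  0.0158] [0.056 0.06 ]
```

The shaft stands about 5–6 mm off centre towards +y. I regrip and shift it.

Request:
servo_tool(motion=[[[0,0,4,0,-0.3],[0,0,8,0,-0.3],[0,0,11,0,-0.3],[0,0,12,0,-0.3],[0,0,12,0,1]]])

```text
time_s: 8.5
eef_pos: [0.5804, 0.0385, 0.0988]
eef_rot: [-0.002, 0.707, 0.707, -0.001]
wrist_force: [0.4, -0.7, -0.1]
opening: 0.49
grasp_force: 0.0
```

Request:
servo_tool(motion=[[[0,0,0,0,1],[0,0,0,0,1],[0,0,0,0,1],[0,0,-0.4,0,1],[0,0,-0.8,0,1]]])

```text
time_s: 9.0
eef_pos: [0.5818, 0.0383, 0.109]
eef_rot: [-0.0, 0.707, 0.707, -0.0]
wrist_force: [0.1, -0.1, -4.9]
opening: 0.211
grasp_force: 58.5
```

Request:
servo_tool(motion=[[[-0.3,-0.1,0,0,1],[-0.55,-0.2,0,0,1],[-0.55,-0.2,0.3,0,1],[-0.55,-0.2,0.6,0,1],[-0.55,-0.2,0.6,0,1]]])

```text
time_s: 9.5
eef_pos: [0.5803, 0.0327, 0.1029]
eef_rot: [0.0, 0.708, 0.707, 0.0]
wrist_force: [-0.9, -0.1, -0.8]
opening: 0.211
grasp_force: 59.0
```

Request:
servo_tool(motion=[[[0,0,0.1,0,1],[0,0,0.1,0,1],[0,0,0.1,0,0.4],[0,0,0.1,0,0.1],[0,0,0.1,0,-0.2]]])

```text
time_s: 10.0
eef_pos: [0.5802, 0.0328, 0.1018]
eef_rot: [0.0, 0.707, 0.707, 0.0]
wrist_force: [0.1, -0.1, 0.5]
opening: 0.592
grasp_force: 0.0
```

Request:
servo_tool(motion=[[[0,0,0,0,-0.3],[0,0,-1,0,-0.3],[0,0,-4,0,-0.3],[0,0,-8,0,-0.3],[0,0,-12,0,-0.3]]])

```text
time_s: 10.5
eef_pos: [0.5798, 0.0328, 0.2235]
eef_rot: [-0.0, 0.707, 0.707, -0.0]
wrist_force: [0.6, -0.4, 0.2]
opening: 0.65
grasp_force: 0.0
```

```bash
cat > chk.py <<'E'
# offset of a part's top face from its pad, per fixed camera (clean pad positions per camera)
import sys
from bench import ctrl
from h import *
PAD={'side':[(.579,.0344),(.5882,-.0446),(.5975,-.1243),(.6072,-.2035)],'scene':[(.5803,.0307),(.589,-.0496),(.5988,-.1288),(.6083,-.208)]}
i=int(sys.argv[1])-1;zt=float(sys.argv[2])+.017
o=ctrl.get_obs();print(o['eef_pos'],o['opening'],o['time_s'])
for n in PAD:
    P=cloud(o,ctrl.camera(n),0);p=PAD[n][i]
    Q=P[(np.hypot(P[...,0]-p[0],P[...,1]-p[1])<.04)&(abs(P[...,2]-zt)<.0045)]
    if len(Q)>4:
        r=cv2.minAreaRect(Q[:,:2].astype(np.float32)*1000);print(n,len(Q),'off mm',np.round(np.array(r[0])-np.array(p)*1000,1),np.round(r[1],1),round(r[2],1),Q[:,2].max().round(4))
E
python3 chk.py 1 .110
```

```text
[0.57976478 0.03282622 0.22353661] 0.6495057742028624 10.5
side 79 off mm [-1.2  0. ] [18.4 18. ] 21.4 0.1292
scene 35 off mm [0.4 0.3] [21.4 15.5] 56.7 0.127
```

Run:
```python
from h import *
o,d=pickle.load(open('shot1.pkl','rb'))
for n in('side','scene'):
    P=cloud(o,d[n],0).reshape(-1,3)
    for z in(.015,.05,.09,.13,.17):
        Q=P[(P[:,0]>.28)&(P[:,0]<.53)&(P[:,1]>-.24)&(P[:,1]<.15)&(P[:,2]>z)&(P[:,2]<z+.04)]
        if len(Q):print(n,z,len(Q),Q.min(0).round(3),Q.max(0).round(3))
```

```text
side 0.015 1813 [ 0.316 -0.09   0.015] [0.485 0.08  0.055]
side 0.05 522 [ 0.336 -0.084  0.05 ] [0.43  0.076 0.09 ]
side 0.09 951 [ 0.337 -0.146  0.09 ] [0.437 0.075 0.13 ]
side 0.13 909 [ 0.348 -0.14   0.13 ] [ 0.417 -0.027  0.159]
scene 0.015 1127 [ 0.3   -0.157  0.015] [ 0.49  -0.026  0.055]
scene 0.05 956 [ 0.28  -0.152  0.05 ] [0.426 0.009 0.09 ]
scene 0.09 1767 [ 0.281 -0.154  0.09 ] [0.428 0.075 0.13 ]
scene 0.13 1739 [ 0.289 -0.147  0.13 ] [ 0.427 -0.024  0.165]
```

Request:
servo_tool(motion=[[[-4.2,-2,-1,0,-0.3],[-8.5,-4,-1,0,-0.3],[-12.7,-6,-1,0,-0.3],[-17,-8,-1,0,-0.3],[-21,-10,-1,0,-0.3]]])

```text
time_s: 11.1
eef_pos: [0.4789, -0.1787, 0.2322]
eef_rot: [0.0, 0.707, 0.707, 0.0]
wrist_force: [1.1, 0.4, -0.7]
opening: 0.649
grasp_force: 0.0
```

Request:
servo_tool(motion=[[[-4.2,-2,0,0,-1],[-8.6,-4,0,0,-1],[-8.6,-4,0,0,-1],[-8.6,-4,0,0,-1]]])

```text
time_s: 11.5
eef_pos: [0.4393, -0.2638, 0.2319]
eef_rot: [-0.0, 0.709, 0.706, 0.0]
wrist_force: [-1.4, 0.6, -0.4]
opening: 1.002
grasp_force: 0.0
```

```bash
cat > pick.py <<'E'
import sys
from bench import ctrl
from h import *
x,y,z,r=map(float,sys.argv[1:5])
o=ctrl.get_obs();w=ctrl.camera('wrist');P=cloud(o,w,1)
t=top(P,(x,y),r,z-.006,z+.006);print(o['eef_pos'],t)
if not isinstance(t,int): print('local mm',tool(o)[:3,:3].T@(np.array([t[1][0],t[1][1],z*1000])-o['eef_pos']*1000))
cv2.imwrite('pics/last.png',w['pixels'][:,:,::-1])
E
python3 pick.py .438 -.264 .093 .035
```

```text
[ 0.43932722 -0.26384849  0.23191429] (445, (437.4704284667969, -262.0135498046875), (18.65119171142578, 18.2213134765625), 0.2679954767227173)
local mm [  1.75750566  -1.88065753 138.91497328]
```

Request:
servo_tool(motion=[[[0.15,-0.2,4.5,0,-1],[0.15,-0.2,9,0,-1],[0.15,-0.2,13,0,-1],[0.15,-0.2,16,0,-1],[0.15,-0.2,17,0,-1]]])

```text
time_s: 12.05
eef_pos: [0.4367, -0.258, 0.0586]
eef_rot: [-0.003, 0.707, 0.708, 0.0]
wrist_force: [0.0, -0.3, 0.7]
opening: 1.005
grasp_force: 0.0
```

Request:
servo_tool(motion=[[[0,0,0,0,0],[0,0,0,0,1],[0,0,0,0,1],[0,0,0,0,1],[0,0,0,0,1]]])

```text
time_s: 12.55
eef_pos: [0.4388, -0.2626, 0.0636]
eef_rot: [0.001, 0.707, 0.707, -0.0]
wrist_force: [-1.1, 0.3, 5.3]
opening: 0.225
grasp_force: 58.4
```

Request:
servo_tool(motion=[[[0,0,0,0,1],[0,0,-0.5,0,1],[0,0,-2,0,1],[0,0,-5,0,1],[0,0,-9,0,1]]])

```text
time_s: 13.05
eef_pos: [0.4364, -0.2604, 0.1513]
eef_rot: [-0.002, 0.708, 0.707, -0.0]
wrist_force: [1.2, -1.0, -2.4]
opening: 0.224
grasp_force: 58.8
```

Request:
servo_tool(motion=[[[2,3,-2,0,1],[5,6,-3,0,1],[9,8.5,-3,0,1],[13,11,-3,0,1],[17,13,-3,0,1]]])

```text
time_s: 13.55
eef_pos: [0.5689, -0.0902, 0.1824]
eef_rot: [0.0, 0.708, 0.707, 0.0]
wrist_force: [0.2, -1.0, -3.0]
opening: 0.225
grasp_force: 58.9
```

Request:
servo_tool(motion=[[[4.3,2.2,0,0,1],[4.3,2.2,3,0,1],[4.3,2.2,5,0,1],[4.3,2.2,6,0,1],[4.3,2.2,6,0,1]]])

```text
time_s: 14.05
eef_pos: [0.5887, -0.0485, 0.1203]
eef_rot: [-0.002, 0.708, 0.707, -0.001]
wrist_force: [-0.3, -0.5, -2.1]
opening: 0.226
grasp_force: 58.9
```

Run:
```python
from bench import ctrl
from h import *
o=ctrl.get_obs();print(o['eef_pos'],o['wrist_force'])
for n in('side','scene'):
    P=cloud(o,ctrl.camera(n),0)
    Q=P[(np.hypot(P[...,0]-.589,P[...,1]+.046)<.035)&(P[...,2]>.022)&(P[...,2]<.07)]
    for a in(.03,.04,.05,.06):
        q=Q[abs(Q[:,2]-a)<.005]
        if len(q):print(n,a,len(q),((q.min(0)+q.max(0))/2)[:2].round(4),np.ptp(q,axis=0)[:2].round(3))
```

```text
[ 0.58871008 -0.04851478  0.12029719] [-0.3130903  -0.49058149 -2.1203768 ]
side 0.06 58 [ 0.5851 -0.0461] [0.03  0.028]
scene 0.06 46 [ 0.5894 -0.056 ] [0.03  0.027]
```

Request:
servo_tool(motion=[[[0.25,0.2,1.5,0,1],[0.25,0.2,3,0,1],[0.25,0.2,3.6,0,1],[0.25,0.2,3.6,0,1]]])

```text
time_s: 14.55
eef_pos: [0.5907, -0.046, 0.0839]
eef_rot: [-0.002, 0.708, 0.707, -0.001]
wrist_force: [0.4, -0.5, -1.6]
opening: 0.226
grasp_force: 58.9
```

Request:
servo_tool(motion=[[[0,0,0.2,0,1],[0,0,0.3,0,1],[0,0,0.3,0,1]]])

```text
time_s: 14.85
eef_pos: [0.5923, -0.0463, 0.0832]
eef_rot: [0.0, 0.707, 0.707, 0.0]
wrist_force: [-0.4, -0.5, -1.8]
opening: 0.226
grasp_force: 58.9
```

Request:
servo_tool(motion=[[[0,0,0.15,0,1],[0,0,0.2,0,1],[0,0,0.2,0,1]]])

```text
time_s: 15.15
eef_pos: [0.5921, -0.0462, 0.0809]
eef_rot: [0.0, 0.707, 0.707, 0.0]
wrist_force: [0.6, 0.1, -1.7]
opening: 0.23
grasp_force: 58.9
```

Request:
servo_tool(motion=[[[0,0,0.15,0,1],[0,0,0.2,0,1],[0,0,0.2,0,1]]])

```text
time_s: 15.45
eef_pos: [0.5927, -0.0465, 0.0807]
eef_rot: [0.001, 0.707, 0.707, 0.0]
wrist_force: [-3.1, 0.4, 8.0]
opening: 0.223
grasp_force: 61.0
```

Contact is made, so I release.

Request:
servo_tool(motion=[[[0,0,-0.1,0,1],[0,0,-0.1,0,0.4],[0,0,-0.1,0,0.1],[0,0,-0.1,0,-0.2],[0,0,-0.1,0,-0.3]]])

```text
time_s: 15.95
eef_pos: [0.5921, -0.0463, 0.0798]
eef_rot: [-0.0, 0.707, 0.707, 0.0]
wrist_force: [-0.0, -0.2, -0.1]
opening: 0.651
grasp_force: 0.0
```

Request:
servo_tool(motion=[[[0,0,0,0,-0.3],[0,0,-1,0,-0.3],[0,0,-4,0,-0.3],[0,0,-8,0,-0.3],[0,0,-12,0,-0.3]]])

```text
time_s: 16.45
eef_pos: [0.5917, -0.0461, 0.2015]
eef_rot: [-0.0, 0.707, 0.707, -0.0]
wrist_force: [0.3, 0.1, 0.0]
opening: 0.65
grasp_force: 0.0
```

```bash
python3 chk.py 2 .093
```

```text
[ 0.59169808 -0.04611821  0.20153885] 0.6499860074434434 16.45
side 75 off mm [ 1.5 -0.9] [19.1 18.6] 25.5 0.1137
scene 40 off mm [ 5.2 -0.3] [19.1 17.7] 75.7 0.1104
```

Request:
servo_tool(motion=[[[-4.3,-1.7,0,8.5,-0.3],[-8.6,-3.4,0,17,-0.3],[-13,-5.1,0,25.5,-0.3],[-17,-6.8,0,34,-0.5],[-21,-8.5,0,42.5,-1]]])

```text
time_s: 17.05
eef_pos: [0.5059, -0.2576, 0.2002]
eef_rot: [0.0, 0.917, 0.4, 0.0]
wrist_force: [0.5, -0.2, -0.4]
opening: 0.898
grasp_force: 0.0
```

```bash
python3 pick.py .45 -.385 .038 .05
```

```text
[ 0.50594005 -0.25760957  0.20016789] (1064, (450.4954528808594, -384.12713623046875), (45.48847198486328, 56.15353012084961), 11.235105514526367)
local mm [-130.43174138   45.45656714  162.17423356]
```

Request:
servo_tool(motion=[[[-4.2,1.5,1,8.5,-1],[-8.4,3,3,17,-1],[-13,4.55,5,25.5,-1],[-13,4.55,8,34,-1],[-13,4.55,10,36,-1]]])

```text
time_s: 17.6
eef_pos: [0.4509, -0.3837, 0.098]
eef_rot: [-0.001, 0.995, 0.096, -0.0]
wrist_force: [0.6, 0.4, 0.4]
opening: 0.999
grasp_force: 0.0
```

Request:
servo_tool(motion=[[[0,0,0,0,-1],[0,0,0,0,-1]]])

```text
time_s: 17.8
eef_pos: [0.4526, -0.3825, 0.1002]
eef_rot: [-0.0, 0.995, 0.101, -0.0]
wrist_force: [0.2, 0.2, 0.8]
opening: 1.006
grasp_force: 0.0
```

```bash
python3 pick.py .45 -.385 .038 .05
```

```text
[ 0.45261338 -0.38246172  0.10015823] (3040, (450.67242431640625, -384.6896057128906), (45.14921188354492, 55.31760025024414), 11.194194793701172)
local mm [-2.33591284  1.82079397 62.15790264]
```

View pics/last.png

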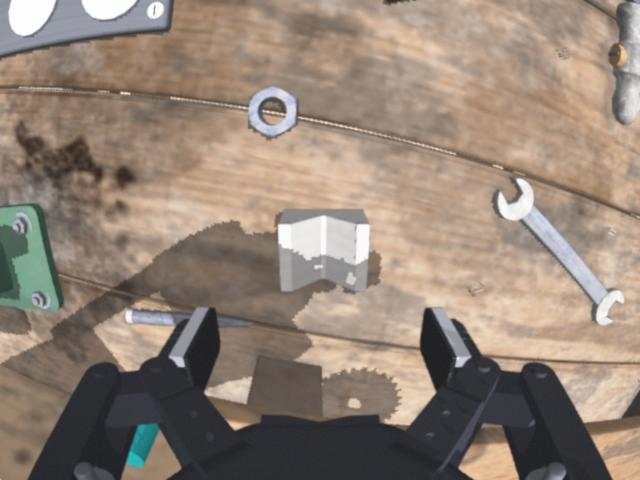

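The V-block is aligned between the fingers at (323,250), with its groove running along the tool x. The nail at (130–255,318) may lie under the left finger, so I check that.

Run:
```python
from bench import ctrl
from h import *
o=ctrl.get_obs();w=ctrl.camera('wrist');T=tool(o)
for p in((130,316),(185,318),(250,322),(283,290),(275,108)):
    print(p,(T[:3,:3].T@(wproj(o,w,*p,z=0.005)-T[:3,3])*1000).round(1))
P=cloud(o,w,1);print(top(P,(.531,-.337),.04,.015,.025))
```

```text
(130, 316) [ -70.3 -160.8   95.9]
(185, 318) [ -68.6 -108.9   95.9]
(250, 322) [-69.9 -55.   96. ]
(283, 290) [-41.4 -27.8  96.1]
(275, 108) [ 88.5 -29.6  96.2]
(1377, (531.522216796875, -335.822021484375), (30.263038635253906, 33.39601516723633), 38.62713623046875)
```

Request:
servo_tool(motion=[[[-0.23,0.18,2.5,0,-1],[-0.23,0.18,5,0,-1],[-0.23,0.18,6.8,0,-1],[-0.23,0.18,6.8,0,-0.7],[-0.23,0.18,6.8,0,0]]])

```text
time_s: 18.4
eef_pos: [0.4514, -0.3853, 0.0333]
eef_rot: [0.001, 0.995, 0.1, 0.0]
wrist_force: [1.0, -0.4, 0.2]
opening: 0.703
grasp_force: 0.0
```

Request:
servo_tool(motion=[[[0,0,0,0,1],[0,0,0,0,1],[0,0,0,0,1],[0,0,0,0,1]]])

```text
time_s: 18.8
eef_pos: [0.4508, -0.3852, 0.0325]
eef_rot: [0.0, 0.995, 0.1, 0.0]
wrist_force: [0.2, 0.3, -0.4]
opening: 0.004
grasp_force: 0.0
```

Request:
servo_tool(motion=[[[0,0,-0.5,0,1],[0,0,-2,0,1],[0,0,-5,0,1],[0,0,-9,0,1],[0,0,-10,0,1]]])

```text
time_s: 19.3
eef_pos: [0.4527, -0.3875, 0.1382]
eef_rot: [0.004, 0.995, 0.1, 0.002]
wrist_force: [-0.4, -0.6, 1.1]
opening: 0.001
grasp_force: 0.0
```

Run:
```python
from bench import ctrl
from h import *
o=ctrl.get_obs();w=ctrl.camera('wrist');T=tool(o);print(o['eef_pos'],o['wrist_force'],o['q'][5]);pads(o,w)
P=cloud(o,w,1)-T[:3,3];P=P@T[:3,:3]
for z in (-.005,0,.005,.01,.015,.02):
    q=P[(abs(P[...,0])<.035)&(abs(P[...,1])<.029)&(abs(P[...,2]-z)<.0025)]
    if len(q):print(z,len(q),q.min(0)[:2].round(4),q.max(0)[:2].round(4))
cv2.imwrite('pics/last.png',w['pixels'][:,:,::-1])
```

```text
[ 0.45270273 -0.38748618  0.13820051] [-0.44403808 -0.62287094  1.13922747] 0.463951125626356
pad 1493 [ 0.5942 -0.1251  0.0172] [ 0.593  -0.1225] [0.0397 0.0584]
pad 1293 [ 0.5968 -0.2044  0.0171] [ 0.5951 -0.2034] [0.0255 0.0546]
pad 380 [ 0.5944 -0.0616  0.0171] [ 0.5931 -0.056 ] [0.0496 0.0325]
```

The gripper closed on nothing, so I look.

View pics/last.png

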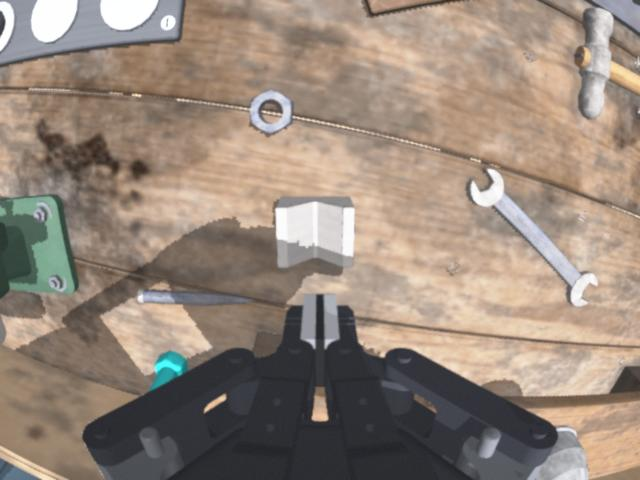

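Run:
```python
from bench import ctrl
from h import *
print(ctrl.tip_reach)
o=ctrl.get_obs();w=ctrl.camera('wrist');T=tool(o)
W=cloud(o,w,1);print('vb',top(W,(.45,-.385),.05,.032,.044),'nut',top(W,(.531,-.337),.04,.015,.025))
P=(W-T[:3,3])@T[:3,:3]
for p in((310,296),(330,296),(310,310),(310,340),(330,325),(300,325),(260,370)):print(p,P[p[1],p[0]].round(4))
m=(abs(P[...,0])<.05)&(abs(P[...,1])<.03)&(P[...,2]<.06);print('max z local',P[m].max(0))
for n in('side','scene'):
    Q=(cloud(o,ctrl.camera(n),0)-T[:3,3])@T[:3,:3];m=(abs(Q[...,0])<.03)&(abs(Q[...,1])<.03)&(Q[...,2]<.06)&(Q[...,2]>-.05)
    if m.any():print(n,Q[m].max(0).round(3),np.percentile(Q[m][:,2],[50,95]))
```

```text
0.025
vb (2353, (450.5347900390625, -384.5143737792969), (45.92500686645508, 55.5250129699707), 11.895204544067383) nut (1021, (531.8544311523438, -336.01190185546875), (32.922889709472656, 30.01104736328125), 8.5855712890625)
(310, 296) [ 0.01   -0.0047 -0.0106]
(330, 296) [ 0.0104  0.0037 -0.0114]
(310, 310) [ 0.0114 -0.0043 -0.0249]
(310, 340) [ 0.0102 -0.0039 -0.0436]
(330, 325) [ 0.0103  0.0031 -0.034 ]
(300, 325) [ 0.0069 -0.0081 -0.0287]
(260, 370) [ 0.0068 -0.0196 -0.0563]
max z local [ 0.02140461  0.02999932 -0.00849845]
scene [ 0.009  0.03  -0.   ] [-0.02775869 -0.00577192]
```

The fingertips really sit about 8 mm behind the TCP when shut, not 25 mm ahead. They therefore closed just above the block, which has not moved. I go lower.

Request:
servo_tool(motion=[[[0,0,0,0,-1],[0,0,0,0,-1],[0,0,0,0,-1],[0,0,0,0,-1],[0,0,3,0,-1]]])

```text
time_s: 20.0
eef_pos: [0.4528, -0.3877, 0.1055]
eef_rot: [0.004, 0.995, 0.1, 0.002]
wrist_force: [0.4, -0.5, -0.2]
opening: 0.848
grasp_force: 0.0
```

Request:
servo_tool(motion=[[[0,0,3,0,-1],[0,0,6,0,-1],[0,0,8,0,-1],[0,0,8.5,0,-1],[0,0,8.5,0,-1]]])

```text
time_s: 20.5
eef_pos: [0.4502, -0.3845, 0.0161]
eef_rot: [-0.001, 0.995, 0.1, -0.0]
wrist_force: [1.0, 0.5, -0.6]
opening: 0.998
grasp_force: 0.0
```

```bash
cat > tips.py <<'E'
from bench import ctrl
from h import *
o=ctrl.get_obs();w=ctrl.camera('wrist');print(o['eef_pos'],o['opening'],o['wrist_force'])
P=cloud(o,w,1);T=tool(o);L=(P-T[:3,3])@T[:3,:3]
m=(P[...,2]>.045)|((abs(L[...,1])>.036)&(abs(L[...,1])<.06)&(abs(L[...,0])<.02))
for s in(-1,1):
    q=L[(L[...,1]*s>.03)&(L[...,1]*s<.062)&(abs(L[...,0])<.02)];z=q[:,2]+0
    print(s,len(q),'local z hist',np.histogram(z,bins=np.arange(-.06,.05,.01)))
E
python3 tips.py; python3 look.py scene 280 180 2.5 pics/v1.png
```

```text
[ 0.45020315 -0.38447648  0.01612406] 0.9984840117530874 [ 0.97605643  0.52264044 -0.59945499]
-1 15167 local z hist (array([ 874,  928,  792,  503,   14,    0,    0, 3570,    0,    0]), array([-6.00000000e-02, -5.00000000e-02, -4.00000000e-02, -3.00000000e-02,
       -2.00000000e-02, -1.00000000e-02,  1.38777878e-17,  1.00000000e-02,
        2.00000000e-02,  3.00000000e-02,  4.00000000e-02]))
1 15652 local z hist (array([ 851,  943,  796,  513,    8,    0,    0, 3451,    0,    0]), array([-6.00000000e-02, -5.00000000e-02, -4.00000000e-02, -3.00000000e-02,
       -2.00000000e-02, -1.00000000e-02,  1.38777878e-17,  1.00000000e-02,
        2.00000000e-02,  3.00000000e-02,  4.00000000e-02]))
[ 0.45085243 -0.38522547  0.01732613] [ 0.37094942 -0.14907655  0.00257325] 0.9993278740010237
```

View pics/v1.png

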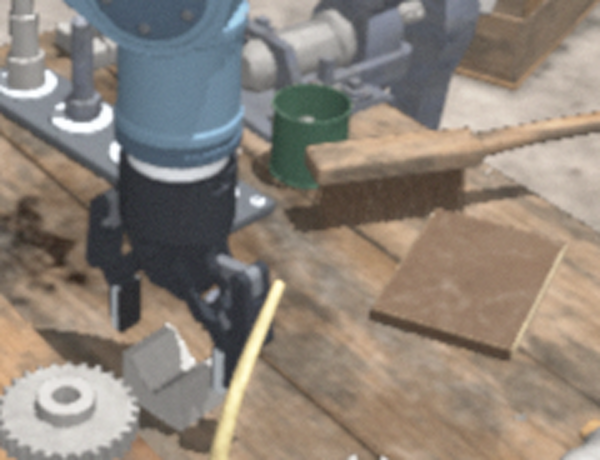

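The fingers straddle the block at (170,380), with their tips still high. The tips measure 20 mm behind the TCP when open. I lower 2 cm more and close.

Request:
servo_tool(motion=[[[0,0,1,0,-1],[0,0,2,0,-1],[0,0,2,0,-0.6],[0,0,2,0,-0.2],[0,0,2,0,1]]])

```text
time_s: 21.1
eef_pos: [0.4507, -0.3852, -0.0029]
eef_rot: [0.0, 0.995, 0.1, 0.0]
wrist_force: [0.5, -0.7, -4.1]
opening: 0.635
grasp_force: 64.6
```

Request:
servo_tool(motion=[[[0,0,0,0,1],[0,0,0,0,1],[0,0,0,0,1]]])

```text
time_s: 21.4
eef_pos: [0.4507, -0.385, -0.003]
eef_rot: [0.0, 0.995, 0.1, 0.0]
wrist_force: [0.5, -0.7, -1.6]
opening: 0.634
grasp_force: 64.8
```

Request:
servo_tool(motion=[[[0,0,-0.5,0,1],[0,0,-2,0,1],[0,0,-5,0,1],[0,0,-9,0,1],[0,0,-10,0,1]]])

```text
time_s: 21.9
eef_pos: [0.4527, -0.3874, 0.1026]
eef_rot: [0.004, 0.995, 0.1, 0.002]
wrist_force: [0.8, -0.3, -3.2]
opening: 0.631
grasp_force: 64.8
```

Run:
```python
from bench import ctrl
from h import *
o=ctrl.get_obs();T=tool(o);print(o['eef_pos'],o['opening'],o['wrist_force'])
for n in('wrist','scene'):
    L=(cloud(o,ctrl.camera(n),n=='wrist')-T[:3,3])@T[:3,:3]
    for z in np.arange(-.13,.03,.02):
        q=L[(abs(L[...,0])<.06)&(abs(L[...,1])<.1)&(abs(L[...,2]-z)<.01)]
        if len(q):print(n,z.round(2),len(q),q.min(0)[:2].round(3),q.max(0)[:2].round(3))
```

```text
[ 0.4527257  -0.38742131  0.10258422] 0.6309388631917949 [ 0.77695002 -0.29075528 -3.22691637]
wrist -0.11 9801 [ 0.002 -0.07 ] [0.022 0.068]
wrist -0.09 21568 [-0.014 -0.068] [0.021 0.066]
wrist -0.07 12276 [-0.013 -0.064] [0.018 0.062]
wrist -0.05 8323 [-0.023 -0.059] [0.023 0.058]
wrist -0.03 13636 [-0.023 -0.042] [0.023 0.04 ]
wrist -0.01 2198 [ 0.006 -0.041] [0.023 0.039]
scene -0.13 297 [-0.037 -0.019] [0.02  0.041]
scene -0.11 830 [-0.02  -0.066] [0.014 0.07 ]
scene -0.09 657 [-0.019 -0.064] [0.018 0.068]
scene -0.07 572 [-0.017 -0.061] [0.015 0.065]
scene -0.05 351 [-0.023 -0.058] [0.015 0.06 ]
scene -0.03 783 [-0.023 -0.04 ] [0.025 0.043]
scene -0.01 335 [-0.024 -0.026] [0.021 0.041]
```

Request:
servo_tool(motion=[[[3.3,-3.5,-1,-8.5,1],[6.6,-7,-2,-17,1],[9.9,-10.5,-2,-25.5,1],[13,-14,-2,-34,1],[16,-17.5,-2,-42.5,1]]])

```text
time_s: 22.5
eef_pos: [0.572, -0.1792, 0.1145]
eef_rot: [-0.002, 0.89, 0.456, -0.001]
wrist_force: [0.2, -0.4, -3.7]
opening: 0.636
grasp_force: 65.2
```

Request:
servo_tool(motion=[[[0,0,0,-8.5,1],[0,0,0,-17,1],[0,0,0,-25.5,1],[0,0,0,-34,1],[0,0,0,-42.5,1]]])

```text
time_s: 23.0
eef_pos: [0.5711, -0.1807, 0.1141]
eef_rot: [-0.002, 0.664, 0.748, -0.0]
wrist_force: [0.1, -0.0, -4.8]
opening: 0.636
grasp_force: 65.2
```

Request:
servo_tool(motion=[[[0,0,0,0,1],[0,0,0,0,1]]])

```text
time_s: 23.2
eef_pos: [0.5716, -0.1811, 0.1151]
eef_rot: [-0.001, 0.668, 0.744, -0.0]
wrist_force: [0.1, -0.1, -3.9]
opening: 0.632
grasp_force: 65.2
```

Run:
```python
from bench import ctrl
from h import *
o=ctrl.get_obs();T=tool(o);w=ctrl.camera('wrist')
print(o['eef_pos'],o['eef_rot'],'yaw',np.degrees(np.arctan2(T[1,0],T[0,0])))
print('pad3 local cm',T[:3,:3].T@(np.array([.6,-.1245,.014])-o['eef_pos'])*100);pads(o,w)
L=(cloud(o,w,1)-T[:3,3])@T[:3,:3]
q=L[(abs(L[...,0])<.04)&(abs(L[...,1])<.0265)&(L[...,2]>-.035)&(L[...,2]<.05)]
print('block local',q.min(0),q.max(0))
```

```text
[ 0.57163677 -0.18114069  0.1151471 ] [-1.41904771e-03  6.67759458e-01  7.44375693e-01 -3.46639042e-04] yaw 96.21102965727998
pad3 local cm [ 5.30726508  3.45687447 10.11517297]
pad 2458 [ 0.5863 -0.05    0.017 ] [ 0.5907 -0.0441] [0.0553 0.0561]
pad 4518 [ 0.6    -0.1214  0.0169] [ 0.6004 -0.1241] [0.0558 0.0548]
pad 1829 [ 0.6119 -0.1908  0.0169] [ 0.6103 -0.1966] [0.0551 0.0417]
block local [-0.02249903 -0.02649176 -0.03499995] [ 0.02422577  0.02649488 -0.00263544]
```

Request:
servo_tool(motion=[[[2.6,1.7,0,0,1],[5.25,3.45,1,0,1],[5.25,3.45,4,0,1],[5.25,3.45,7,0,1],[5.25,3.45,9.3,0,1]]])

```text
time_s: 23.75
eef_pos: [0.6001, -0.1248, 0.0216]
eef_rot: [-0.001, 0.667, 0.745, -0.0]
wrist_force: [-1.3, -0.8, -4.0]
opening: 0.638
grasp_force: 65.3
```

Request:
servo_tool(motion=[[[0,0,0.2,0,1],[0,0,0.4,0,1],[0,0,0.5,0,1],[0,0,0.5,0,1]]])

```text
time_s: 24.15
eef_pos: [0.6022, -0.1262, 0.0204]
eef_rot: [0.001, 0.666, 0.746, 0.0]
wrist_force: [0.5, 0.5, -3.5]
opening: 0.635
grasp_force: 65.3
```

Request:
servo_tool(motion=[[[0.15,-0.15,0.3,0,1],[0.15,-0.15,0.5,0,1],[0.15,-0.15,0.6,0,1],[0.15,-0.15,0.6,0,1]]])

```text
time_s: 24.55
eef_pos: [0.5995, -0.1243, 0.014]
eef_rot: [0.0, 0.666, 0.746, -0.0]
wrist_force: [-3.3, 2.1, 4.1]
opening: 0.633
grasp_force: 66.4
```

Contact is made at the expected height. I release with a small opening and lift.

Request:
servo_tool(motion=[[[0,0,0,0,-0.4],[0,0,0,0,-0.6],[0,0,0,0,-0.7],[0,0,0,0,-0.7],[0,0,-1,0,-0.7]]])

```text
time_s: 25.05
eef_pos: [0.5982, -0.1239, 0.0218]
eef_rot: [-0.001, 0.666, 0.746, -0.0]
wrist_force: [-0.5, 0.0, -0.3]
opening: 0.85
grasp_force: 0.0
```

Request:
servo_tool(motion=[[[0,0,-3,0,-0.7],[0,0,-6,0,-0.7],[0,0,-10,0,-0.7],[0,0,-14,0,-0.7],[0,0,-16,0,-0.7]]])

```text
time_s: 25.55
eef_pos: [0.6013, -0.125, 0.1882]
eef_rot: [0.003, 0.666, 0.746, 0.001]
wrist_force: [1.0, -0.4, -0.2]
opening: 0.848
grasp_force: 0.0
```

```bash
python3 chk.py 3 .038
python3 - <<'E'
from bench import ctrl
from h import *
o=ctrl.get_obs();w=ctrl.camera('wrist');P=cloud(o,w,1)
print('wrist vb',top(P,(.6,-.1243),.045,.05,.06),'bolt',top(P,(.5905,-.0455),.03,.105,.114));pads(o,w)
T=tool(o);print('nut local',T[:3,:3].T@(np.array([.5315,-.336,.02])-o['eef_pos'])*100,np.degrees(np.arctan2(T[1,0],T[0,0])))
E
```

```text
[ 0.60126144 -0.12498469  0.18820662] 0.848036958515367 25.55
side 212 off mm [-0.4  1.1] [58.  48.2] 5.7 0.0579
scene 141 off mm [2.6 2.3] [57.8 47. ] 5.0 0.057
wrist vb (1774, (599.5316162109375, -123.322265625), (55.36139678955078, 45.523292541503906), 6.610420227050781) bolt (788, (591.284912109375, -46.15341567993164), (18.474380493164062, 19.39767074584961), 51.4686279296875)
pad 1043 [0.5876 0.027  0.017 ] [0.5809 0.0341] [0.0546 0.0525]
pad 1440 [ 0.5953 -0.043   0.017 ] [ 0.5912 -0.044 ] [0.0529 0.0535]
pad 2262 [ 0.6091 -0.2025  0.0169] [ 0.6096 -0.2045] [0.0554 0.0573]
nut local [-20.07619376  -9.49245807  16.83545227] 96.45146021066873
```

Request:
servo_tool(motion=[[[-4.4,-2.1,0,7,-0.5],[-8.8,-4.2,0,14,-0.5],[-13.2,-6.3,0,21,-0.5],[-17.6,-8.4,1,28,-0.5],[-20.1,-9.5,4,28,-0.5]]])

```text
time_s: 26.2
eef_pos: [0.527, -0.3391, 0.144]
eef_rot: [0.002, 0.829, 0.56, 0.0]
wrist_force: [0.1, -0.1, 0.4]
opening: 0.749
grasp_force: 0.0
```

Request:
servo_tool(motion=[[[0,0,3,0,-0.5],[0,0,5,0,-0.5],[0,0,5,0,-0.5],[0,0,5,0,-0.5]]])

```text
time_s: 26.6
eef_pos: [0.5269, -0.334, 0.0917]
eef_rot: [-0.001, 0.827, 0.562, -0.0]
wrist_force: [0.5, 0.6, 0.5]
opening: 0.749
grasp_force: 0.0
```

```bash
python3 pick.py .5317 -.336 .02 .04; python3 -c "
from bench import ctrl
from h import *
T=tool(ctrl.get_obs());print(np.degrees(np.arctan2(T[1,0],T[0,0])))"
```

```text
[ 0.5269104  -0.33396246  0.09174914] (1377, (531.3980102539062, -335.6534118652344), (33.714900970458984, 29.763975143432617), 69.30268859863281)
local mm [1.30454825e-03 4.97320897e+00 7.17370492e+01]
68.46258259062942
```

Request:
servo_tool(motion=[[[0,0.45,3,0,-0.5],[0,0.45,6,0,-0.5],[0,0.45,8.5,0,-0.5],[0,0.45,9,0,-0.5],[0,0.45,9,0,-0.5]]])

```text
time_s: 27.15
eef_pos: [0.5321, -0.3362, 0.0034]
eef_rot: [-0.0, 0.827, 0.563, 0.0]
wrist_force: [0.2, 0.2, 0.7]
opening: 0.748
grasp_force: 0.0
```

```bash
python3 pick.py .5317 -.336 .02 .04
```

```text
[ 0.5320571 -0.3362071  0.0033545] (3777, (533.43310546875, -335.9455871582031), (33.31843185424805, 75.75093078613281), 76.61895751953125)
local mm [  0.74834915   1.18396931 -16.64550273]
```

Request:
servo_tool(motion=[[[0,0,0.4,0,-0.5],[0,0,0.8,0,-0.5],[0,0,0.8,0,0],[0,0,0.8,0,0.5],[0,0,0.8,0,1]]])

```text
time_s: 27.7
eef_pos: [0.5322, -0.3367, -0.0044]
eef_rot: [0.001, 0.827, 0.562, 0.0]
wrist_force: [0.9, -0.7, -0.3]
opening: 0.329
grasp_force: 59.2
```

Request:
servo_tool(motion=[[[0,0,0,0,1],[0,0,0,0,1],[0,0,0,0,1],[0,0,0,0,1]]])

```text
time_s: 28.1
eef_pos: [0.5322, -0.3367, -0.0045]
eef_rot: [0.001, 0.827, 0.562, 0.0]
wrist_force: [-0.0, 0.2, 5.3]
opening: 0.333
grasp_force: 60.0
```

Request:
servo_tool(motion=[[[0,0,-0.5,0,1],[0,0,-2,0,1],[0,0,-5,0,1],[3,0.5,-8,0,1],[7,1.2,-8,0,1]]])

```text
time_s: 28.6
eef_pos: [0.5712, -0.2788, 0.081]
eef_rot: [0.004, 0.828, 0.561, 0.001]
wrist_force: [2.1, -0.9, 0.2]
opening: 0.328
grasp_force: 59.4
```

Request:
servo_tool(motion=[[[4,0.6,0,0,1],[8.1,1.2,0,0,1],[8.1,1.2,2,0,1],[8.1,1.2,4,0,1],[8.1,1.2,4,0,1]]])

```text
time_s: 29.1
eef_pos: [0.6074, -0.2029, 0.0324]
eef_rot: [-0.003, 0.827, 0.563, -0.001]
wrist_force: [-0.3, 1.4, -1.1]
opening: 0.333
grasp_force: 59.3
```

Run:
```python
from bench import ctrl
from h import *
o=ctrl.get_obs();T=tool(o);w=ctrl.camera('wrist')
print(o['eef_pos'],o['opening'],o['wrist_force'],'target local cm',T[:3,:3].T@(np.array([.61,-.205,.0125])-o['eef_pos'])*100)
print(top(cloud(o,w,1),(.61,-.205),.02,.02,.2))
```

```text
[ 0.60739133 -0.20288892  0.03243462] 0.33330676104005225 [-0.25219158  1.43987028 -1.0545295 ] target local cm [-0.1021622   0.33157933  1.9915139 ]
(12329, (608.6610717773438, -201.7584991455078), (35.37186813354492, 33.850765228271484), 59.71759033203125)
```

Request:
servo_tool(motion=[[[0,0.1,0.6,0,1],[0,0.1,1.2,0,1],[0,0.1,1.4,0,1],[0,0.1,1.4,0,1]]])

```text
time_s: 29.55
eef_pos: [0.6102, -0.2053, 0.0207]
eef_rot: [-0.0, 0.827, 0.562, -0.0]
wrist_force: [0.6, 0.1, -1.1]
opening: 0.329
grasp_force: 59.3
```

Request:
servo_tool(motion=[[[0,0,0.1,0,1],[0,0,0.2,0,1],[0,0,0.2,0,1]]])

```text
time_s: 29.85
eef_pos: [0.6105, -0.2051, 0.0189]
eef_rot: [0.0, 0.827, 0.562, 0.0]
wrist_force: [-0.6, 0.6, -0.2]
opening: 0.331
grasp_force: 59.3
```

Request:
servo_tool(motion=[[[0,0,0.2,0,1],[0,0,0.4,0,1],[0,0,0.6,0,1],[0,0,0.6,0,1]]])

```text
time_s: 30.25
eef_pos: [0.6104, -0.205, 0.0126]
eef_rot: [-0.0, 0.827, 0.562, -0.0]
wrist_force: [1.0, 0.1, 0.0]
opening: 0.33
grasp_force: 59.3
```

Request:
servo_tool(motion=[[[0,0,0.1,0,1],[0,0,0.1,0,1],[0,0,0.1,0,0.2],[0,0,0.1,0,-0.1],[0,0,0.1,0,-0.4]]])

```text
time_s: 30.75
eef_pos: [0.6105, -0.2051, 0.0117]
eef_rot: [-0.0, 0.827, 0.562, 0.0]
wrist_force: [0.1, 0.8, 0.0]
opening: 0.696
grasp_force: 0.0
```

Request:
servo_tool(motion=[[[0,0,0,0,-0.4],[0,0,-2,0,-0.4],[0,0,-6,0,-0.4],[0,0,-11,0,-0.4],[0,0,-16,0,-0.4]]])

```text
time_s: 31.25
eef_pos: [0.6099, -0.2048, 0.1729]
eef_rot: [-0.001, 0.827, 0.562, -0.0]
wrist_force: [1.3, -0.5, -0.1]
opening: 0.701
grasp_force: 0.0
```

Request:
servo_tool(motion=[[[-4,-1,0,0,-0.4],[-8,-2,-2,0,-0.4],[-12,-3,-4,0,-0.4],[-12,-3,-4,0,-0.4],[-12,-3,-4,0,-0.4]]])

```text
time_s: 31.75
eef_pos: [0.5383, -0.3066, 0.2125]
eef_rot: [0.001, 0.828, 0.561, 0.0]
wrist_force: [-0.1, 0.7, -0.9]
opening: 0.7
grasp_force: 0.0
```

```bash
python3 chk.py 4 .020; python3 chk.py 3 .038;python3 chk.py 2 .093;python3 chk.py 1 .110; python3 pick.py .6095 -.2042 .037 .03; python3 look.py side 130 160 2.5 pics/end.png
```

```text
[ 0.53826835 -0.30660795  0.21246021] 0.6998053737664058 31.75
side 115 off mm [0.3 0.3] [28.4 33. ] 33.9 0.0405
scene 98 off mm [2.4 1.1] [32.6 31.6] 19.2 0.0385
[ 0.53852679 -0.30470243  0.21101985] 0.7040077583576788 31.85
side 201 off mm [0.4 2.2] [57.  47.2] 5.3 0.0582
scene 132 off mm [2.3 3.4] [58.2 47.7] 8.3 0.0572
[ 0.53871574 -0.30419343  0.2107489 ] 0.6991298679880623 31.95
side 74 off mm [ 1.7 -1.7] [17.5 21.9] 38.4 0.1122
scene 37 off mm [4.5 0.7] [18.7 17.1] 58.1 0.1106
[ 0.53879171 -0.30441744  0.21099096] 0.6999113059986901 32.05
side 79 off mm [-1.9  0.7] [16.4 20.4] 37.2 0.1305
scene 31 off mm [ 0.1 -0.4] [21.6 15.8] 62.5 0.1276
[ 0.53878087 -0.30475821  0.21132154] (704, (610.1410522460938, -204.4948272705078), (32.90178298950195, 29.403366088867188), 69.37308502197266)
local mm [119.36879683  29.83785956 174.3382142 ]
[ 0.5387397  -0.30498234  0.21144578] [ 0.6058206  -0.40751136 -0.00276994] 0.6975862454546261
```

View pics/end.png

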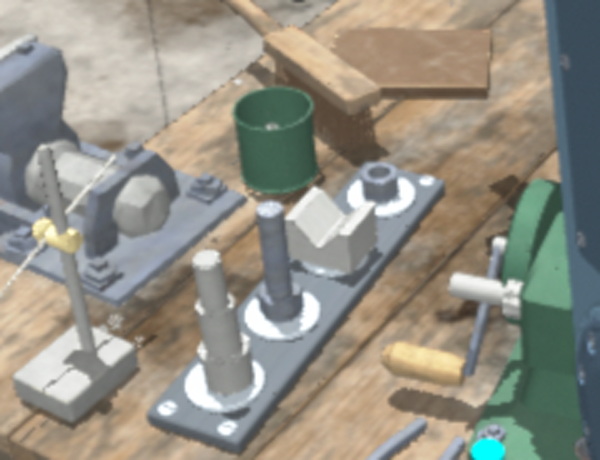

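The picture shows the shaft (222,370), bolt (280,300), V-block (330,240) and nut (380,180), each upright in the middle of its pad. They run tallest to lowest from the gauge at (75,370), and the arm is clear.

```bash
python3 -c "
from bench import ctrl
print(ctrl.hand_in())"
```

```text
the job is handed in; nothing more can be done
None
```

I handed the job in at about 32 s: shaft, bolt, V-block and nut stand upright on pads 1 to 4, tallest nearest the surface gauge, each within about 3 mm of its pad's centre on average across the cameras (largest single reading 5 mm, for the bolt), with the arm clear.

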